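Slide the second setting blade under the hold-down beam

ROBOT

A 6-joint arm with a two-finger parallel gripper is mounted at the origin on the work surface. World frame = base frame: x ahead of the robot, y to its left, z up, the work surface at z = 0. Lengths are in m, angles in rad, forces in N, time in s.
With the tool pointing down it reaches from about 0.25 to 0.775 m from the base axis. Payload 4 kg.
Tool frame: the origin (TCP) lies on the mounting face of the last link; the fingertips stand 199 mm ahead of it and the grasp point (between the pads) lies 180 mm ahead of it; z points along the fingers, y is the direction in which the jaws open and shut (so a half turn about z gives the same grasp; the last joint's range is limited). The gripper opens to 94 mm and grips with 3 to 60 N. Pads are 16 mm wide; open, the fingers measure 119 mm over their backs; the gripper's body (75 mm by 177 mm) begins 78 mm behind the grasp point.
Start: joints at [-1.278, 0.087, 1.371, -0, 1.684, -0.103], TCP at [0.212, -0.507, 0.405] pointing down, gripper open.
Joint ranges: [-3.1, 3.1], [-0.76, 2.03], [0.27, 2.55], [-1.08, 4.22], [0.17, 2.65], [-2.57, 2.57]. Speed limits (rad/s): [2.79, 2.79, 3.14, 3.14, 3.14, 3.14].

INTERFACE

Orientations are given as a unit quaternion [w, x, y, z].
In Python, from plant import monitor, eyes, ctrl gives the robot as it stands.
- The arm moves only by the shell command python3 -m inch 'ROWS' [FORCE]. ROWS is JSON, a list that holds one entry, the list of rows, each a list of 5 numbers: the shift along the tool's x, y, z in m, then the turn about the tool's z in degrees, then the finger opening in m, from 0 to 0.094. In form: [[[x, y, z, spin, jaw], ...]]. A call has 1 to 8 rows; each row shifts and turns the commanded pose from where the row before left it, along the tool's axes as they then stand; what a row does not reach is not made up. A row lasts 1/10 s, in which the tool goes at most 50 mm and 8.59 degrees, less where a joint would pass 70% of its speed; a pose out of reach is approached as far as the arm can. A call is refused whole if a number of a shift passes 0.05 or a number of a turn 8.59, either way. A call with a gripper value outside its range is refused whole. The fingers move at their own pace and stop on an object; FORCE is the grip in N (left out, the last holds). Time passes only in rows, so rows that do not move let the fingers close. It gives the time, the measured TCP pose, the force and the opening at its end, in the units of the state.
- monitor.state(): the state, without advancing time (a new reading comes with each control period).
- eyes.capture(name): name is "side" or "top"; returns (picture, depth): 480x640x3 uint8, red, green, blue; 480x640 float32, m along the optical axis (not along the pixel's ray), 0 where there is no reading.
- eyes.camera_info(name): a dict with "fx", "fy", "cx", "cy" (pixels), "k1" (the pictures are not rectified: a ray, as slopes to the right and down, at radius r is drawn at 1 + k1 r^2 times it, then the intrinsics apply), "R" (3x3) and "t" (3): a world point X has camera coordinates R X + t. Camera axes: x right, y down, z forward; pixel columns grow to the right and rows downward; lengths in m; the calibration is good to about 2 mm. A picture is of the moment at which its call begins. camera_info takes no time and is no camera call.
- ctrl.job_done(): hands the job in, once; it reports no verdict.
The state is a dict: "clock": time; "q": joint angles; "qd": joint speeds; "effort": joint torques, N m; "ee_pos": TCP position; "tool_rot": TCP orientation; "force": force on the tool from outside, world axes, zero at the start; "torque": the same for the moment, N m; "finger_gap": opening from 0.0 (shut) to 1.0 (fully open).
Only numpy, scipy, OpenCV 4.12 (cv2) and the standard library are available. Lean on these libraries where they do the work, as an engineer would, in place of code of your own. Each camera call takes 0.05 s, during which the arm holds its last target.

TASK

One setting gauge (blue handle) is already under the jig's hold-down beam, and the gap under the yellow flag is still empty. Lift the orange-handled gauge out of its close-fitting tray, lay it down flat outside the tray and let go so as to change your grip, then take it again and slide its blade into the empty gap until the handle is against the beam. Leave it lying there, and do not shift the blue gauge or the other things on the bench.

Things in the scene. Friction and masses are not known exactly. Their poses are not given: they have to be found in the camera images.
- gauge: Orange-handled gauge, about 0.2 kg, 132 mm long: flat steel blade 80 x 50 wide x 6 thick along +x, behind it a block handle 52 (x) x 40 (y) x 40 high, one flat underside. Origin: there on the centre line, 30 mm ahead of the handle's front; blade x -30 to +50 mm, handle x -82 to -30. Starts flat in the tray (underside 5 mm up); walls 8 mm from the sides: first grip the 52 mm ends.
- tray: Fixed plywood tray, outside 185 (x) x 66 (y) x 45 mm high, walls and floor 5 mm, open on top. Origin: centre of its underside, on the bench (height 0). The gauge's blade points to its +x end; at the -x end some 37 mm are free behind the handle for a finger.
- jig: Fixed jig: aluminium bed 240 (x) x 300 (y) mm, top 20 mm above the bench; white beam along y on it, x +30 to +90, top 57 mm above the bench, knob in its middle up to 79. Two gaps under it at y = +70 and -70, each 55 wide, 9 high above the bed, open at both ends; mouths at x = +30 face 150 mm of clear bed. Blades go in along +x, flat on the bed. Origin: centre of underside, on the bench.
- flag: Yellow square marker 36 x 36 x 12 mm, fixed on the beam over the middle of the empty gap (which one varies). Origin: centre of its underside, 57 mm above the bench; axes parallel to the jig's. With the orange gauge home, handle front on the beam, the gauge's origin is straight below the flag's, x axes alike, blade tip 20 mm out behind the beam.
- set_gauge: The blue-handled twin of the gauge, same sizes and axes, loose, already home in the other gap, 140 mm from the flag. Leave it alone.
- glue: White glue bottle, 60 mm across, 160 high, standing loose, a bystander. Origin: centre of its underside.
- carton: Closed cardboard carton 90 x 120 x 60 high, loose, a bystander. Origin: centre of its underside.
- offcut: Wood offcut 140 x 60 x 35 high, loose, a bystander. Origin: centre of its underside.
Things that resemble listed ones, but are neither listed nor needed, are in the scene too. Leave any red or turquoise look-alike of the gauge alone.

How it is judged:
On the way, in this order (a step that is already met when the one before it is completed fails the run):
1. the orange gauge has been lifted out of its tray (underside over 50 mm above the bench) (height (world z) of gauge above 0.05 m), for 0.1 s.
2. the orange gauge lies set down outside its tray, flat, let go, not yet home (linear speed of gauge below 0.02 m/s and contact force between the fingers and gauge below 0.1 N and height (world z) of gauge below 0.03 m and angle between gauge's own z axis and vertical below 0.1 rad and horizontal distance between gauge and tray above 0.06 m and horizontal distance between gauge and flag above 0.012 m), for 0.2 s.
At the end, for the whole second after the job is handed in: The orange gauge lies flat on the jig's bed with its blade through the empty gap (the flagged one), its handle's front within 4 mm of the beam, its centre line within 6 mm of the gap's and within 0.1 rad of its direction, at rest and let go; the blue gauge is still within 12 mm of where it was (x of gauge in the frame of flag between -0.004 and 0.004 m and y of gauge in the frame of flag between -0.006 and 0.006 m and z of gauge in the frame of flag between -0.042 and -0.032 m and angle between the x axis of gauge and the x axis of flag, either way round below 0.1 rad and angle between gauge's own z axis and vertical below 0.05 rad and linear speed of gauge below 0.02 m/s and contact force between the fingers and gauge below 0.1 N and distance of set_gauge from where it was at the start of the episode below 0.012 m); the robot touches nothing.
It fails at once if the blue gauge is pushed more than 12 mm (distance of set_gauge from where it was at the start of the episode above 0.012 m).
It fails at once if the glue is moved more than 30 mm (distance of glue from where it was at the start of the episode above 0.03 m).
It fails at once if the carton is moved more than 30 mm (distance of carton from where it was at the start of the episode above 0.03 m).
It fails at once if the offcut is moved more than 30 mm (distance of offcut from where it was at the start of the episode above 0.03 m).
It also fails if it takes over 48 s, if anything falls off the work surface, if the arm or the gripper's body presses on something with over 40 N, if the wrist force passes 120 N, or if a joint passes its speed limit or range.

## Working session

There is one attempt and no reset: what is moved stays moved. The work goes in short steps, Python scripts to look and compute and a shell command to move; the robot and the scene stay as the last step left them, time stands still between calls to the robot, and variables do not carry over. Pictures are saved under pics/ and viewed, and the job is handed in when it is done.

```bash
ls; mkdir -p pics; python3 - <<'E'
from plant import monitor, eyes, ctrl
import cv2,numpy as np
print(monitor.state())
for n in("top","side"):
    p,d=eyes.capture(n); cv2.imwrite(f"pics/{n}0.png",p[:,:,::-1]); np.save(f"pics/{n}0.npy",d); np.save(f"pics/{n}0rgb.npy",p)
    print(n,eyes.camera_info(n))
E
```

```text
pics
{'clock': 0.0, 'q': array([-1.27809556e+00,  8.79587492e-02,  1.37223278e+00, -2.61508360e-05,
        1.68358694e+00, -1.03119430e-01]), 'qd': array([ 0.00143244,  0.00082075, -0.00206327, -0.00051425, -0.00042904,
       -0.00109065]), 'effort': array([ 4.89009781e-04, -3.40182924e+01, -3.02428436e+01,  7.18543259e-02,
        3.29327141e-02, -1.52680159e-04]), 'ee_pos': array([ 0.212012  , -0.50737878,  0.40351255]), 'tool_rot': array([-1.08677130e-03,  9.80479337e-01,  1.96619112e-01, -1.16377967e-04]), 'force': array([-0.71898801,  0.50333307,  0.13977406]), 'torque': array([-0.02978557, -0.06550133, -0.04136467]), 'finger_gap': 0.9958677793310817}
top {'fx': 542.6507770913875, 'fy': 542.6507770913875, 'cx': 316.45727350707983, 'cy': 238.4504371196881, 'k1': -0.06501451036471959, 'R': array([[-0.0272583 , -0.99961382,  0.00540407],
       [-0.97940283,  0.02562441, -0.20028352],
       [ 0.2000677 , -0.01075215, -0.97972308]]), 't': array([0.08178785, 0.54210021, 0.99272131])}
side {'fx': 527.923746613859, 'fy': 527.923746613859, 'cx': 316.28932864077296, 'cy': 240.60672861512393, 'k1': -0.1302478482732217, 'R': array([[-0.72686876, -0.68671729,  0.00900981],
       [-0.48644808,  0.50554069, -0.71259868],
       [ 0.48479901, -0.52234852, -0.70151403]]), 't': array([0.45465867, 0.26104643, 1.06403567])}
```

View pics/top0.png

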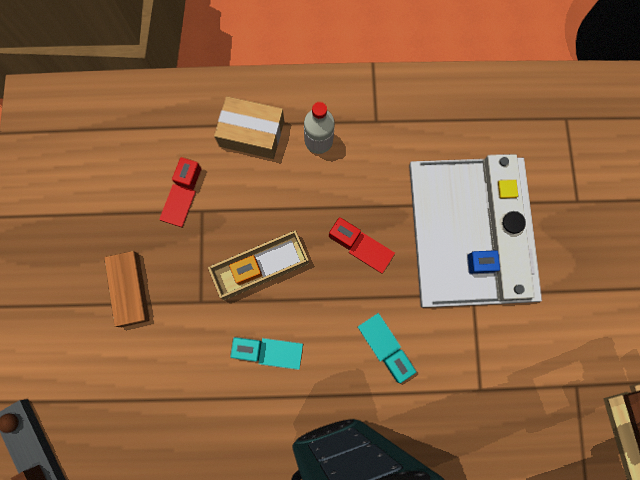

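View pics/side0.png

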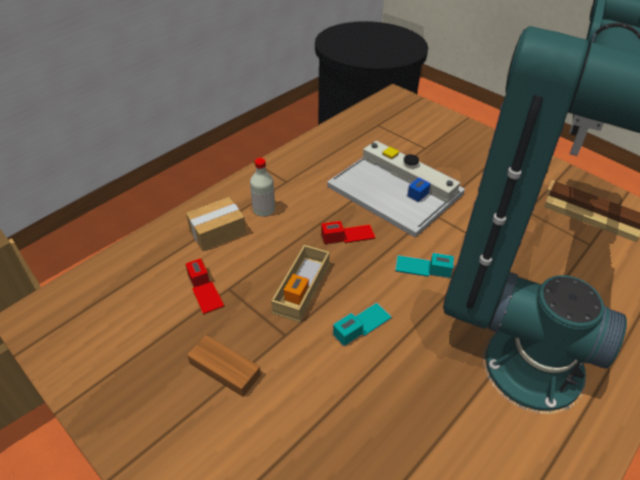

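The orange gauge lies in the tray at top (245,270); the flag is at (508,188) and the blue gauge at (484,261). The red look-alikes are at (180,190) and (360,245), the turquoise ones at (265,352) and (388,348). Orange in the tray fits the description. Next I'll take a crop and measure.

```bash
cat > h.py <<'E'
from plant import monitor, eyes, ctrl
import cv2,numpy as np
def rays(n,px):
    c=eyes.camera_info(n);K=np.array([[c['fx'],0,c['cx']],[0,c['fy'],c['cy']],[0,0,1]])
    u=cv2.undistortPointsIter(np.array(px,float).reshape(-1,1,2),K,np.array([c['k1'],0,0,0]),None,None,(cv2.TERM_CRITERIA_COUNT|cv2.TERM_CRITERIA_EPS,50,1e-10)).reshape(-1,2)
    R=c['R'];o=-R.T@c['t']
    return o,np.c_[u,np.ones(len(u))],R
def onplane(n,px,z):
    o,u,R=rays(n,px);d=u@R
    return o+d*((z-o[2])/d[:,2])[:,None]
def cloud(n,d):
    v,u=np.mgrid[:480,:640]
    o,r,R=rays(n,np.c_[u.ravel(),v.ravel()])
    return (o+(r*d.reshape(-1,1))@R).reshape(480,640,3)
def hsv(p): return cv2.cvtColor(p,cv2.COLOR_RGB2HSV)
H={'orange':((10,150,120),(22,255,255)),'yellow':((25,150,120),(33,255,255)),'blue':((105,150,60),(125,255,255))}
def mask(p,c): return cv2.inRange(hsv(p),np.array(H[c][0]),np.array(H[c][1]))
def tool():
    s=monitor.state();w,x,y,z=s['tool_rot']
    yaw=np.arctan2(2*(x*y+w*z),1-2*(y*y+z*z))
    tz=np.array([2*(x*z+w*y),2*(y*z-w*x),1-2*(x*x+y*y)])
    return s,yaw,tz
def go(xy,yaw=None):
    "shift in tool axes to bring the TCP over xy, and spin to reach tool-x yaw (mod pi)"
    s,a,tz=tool();d=np.array(xy)-s['ee_pos'][:2]
    tx=d@[np.cos(a),np.sin(a)];ty=d@[np.sin(a),-np.cos(a)]
    sp=None if yaw is None else -np.degrees((yaw-a+np.pi/2)%np.pi-np.pi/2)
    print('clock %.2f ee %s yaw %.2f tz %s'%(s['clock'],s['ee_pos'].round(4),np.degrees(a),tz.round(4)),'shift x %.4f y %.4f spin %s'%(tx,ty,sp),'F',s['force'].round(1),'gap %.3f'%(s['finger_gap']*.094))
E
python3 - <<'E'
from h import *
p=np.load('pics/top0rgb.npy');d=np.load('pics/top0.npy');c=cloud('top',d)
np.save('pics/c0.npy',c)
cv2.imwrite('pics/crop0.png',cv2.resize(p[220:310,195:320][:,:,::-1],None,fx=6,fy=6,interpolation=cv2.INTER_NEAREST))
h=hsv(p); print(h[270,236],h[263,240],h[272,253],h[188,508],h[265,484],h[258,275])
for n in('orange','yellow','blue'):
    m=mask(p,n); k,l,s,ce=cv2.connectedComponentsWithStats(m)
    for i in range(1,k):
        if s[i,4]>40: 
            q=c[l==i]; print(n,s[i],ce[i].round(1),np.percentile(q[:,2],[5,50,90]).round(4),np.median(q,0).round(4))
for px in[(200,270),(340,300),(450,200),(500,230)]: print(px,c[px[1],px[0]].round(4))
E
```

```text
[ 20 170 185] [ 20 197 201] [ 20 192 202] [ 29 223 202] [109 203 183] [120   6 207]
orange [  374    60   266    61 14178] [506.5  89.2] [-0.004  -0.0004  0.0024] [ 8.781e-01 -3.570e-01 -4.000e-04]
orange [    0    62   375    70 18577] [181.7  94.7] [-0.0037 -0.0002  0.0026] [ 8.831e-01  3.660e-01 -2.000e-04]
orange [ 568  119   72   82 5063] [605.8 157.9] [-0.0039 -0.0006  0.0021] [ 7.166e-01 -5.594e-01 -6.000e-04]
orange [    0   120   576    96 34327] [261.8 166.2] [-0.0037 -0.0003  0.0024] [ 7.160e-01  1.974e-01 -3.000e-04]
orange [ 531  202  109   89 8439] [587.3 244.8] [-0.0039 -0.0006  0.002 ] [ 0.5277 -0.4924 -0.0006]
orange [  203   207   216    94 11941] [317.7 250.9] [-0.0037 -0.0004  0.0021] [ 5.382e-01  5.570e-02 -4.000e-04]
orange [    0   213   479   188 53569] [188.4 323.3] [-0.0037 -0.0003  0.0027] [ 3.758e-01  3.814e-01 -3.000e-04]
orange [229 255  31  28 431] [244.2 268.7] [0.0408 0.0445 0.0468] [0.4895 0.2084 0.0445]
orange [  475   290   165    99 13484] [560.4 340.1] [-0.004  -0.0007  0.0019] [ 0.3354 -0.4163 -0.0007]
orange [ 579  386   52   73 1648] [596.4 415.1] [-0.004  -0.0008  0.0017] [ 0.1872 -0.4694 -0.0008]
orange [   33   389   549    91 32498] [304.2 433.5] [-0.0038 -0.0006  0.0021] [ 0.1784  0.1643 -0.0006]
orange [  0 436  18  44 396] [  5.7 462.9] [-0.0036 -0.0004  0.0022] [ 1.253e-01  6.799e-01 -4.000e-04]
yellow [499 180  19  18 298] [508.  188.2] [0.0657 0.0686 0.071 ] [ 0.6321 -0.311   0.0686]
blue [468 250  32  22 489] [483.6 260.9] [0.0437 0.059  0.0613] [ 0.4905 -0.251   0.059 ]
(200, 270) [ 0.4972  0.3036 -0.0038]
(340, 300) [4.291e-01 2.330e-02 1.000e-04]
(450, 200) [ 0.624  -0.2072  0.0197]
(500, 230) [ 0.5515 -0.2917  0.0549]
```

View pics/crop0.png

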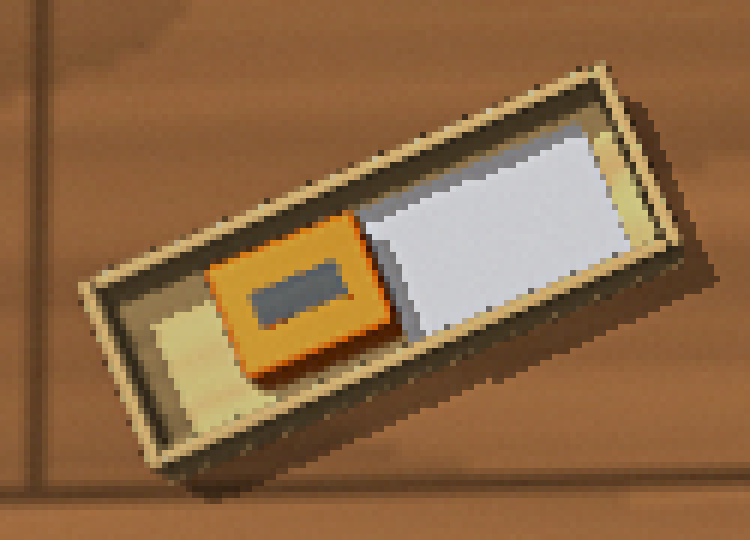

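The crop confirms it: orange handle at about (245,268), white blade toward (290,255), sitting in the plywood tray. Now the poses.

```bash
cat >> h.py <<'E'
def rect(n,m,z):
    "min-area rectangle of a mask's contour cast on plane z"
    k=max(cv2.findContours(m,cv2.RETR_EXTERNAL,cv2.CHAIN_APPROX_NONE)[0],key=cv2.contourArea).reshape(-1,2)
    w=onplane(n,k,z)[:,:2]
    (c,s,a)=cv2.minAreaRect((w*1000).astype(np.float32))
    if s[0]<s[1]: s=s[::-1];a+=90
    return np.array(c)/1000,np.round(s,1),(a+90)%180-90
def roi(m,x0,y0,x1,y1):
    o=np.zeros_like(m);o[y0:y1,x0:x1]=m[y0:y1,x0:x1];return o
E
python3 - <<'E'
from h import *
p=np.load('pics/top0rgb.npy');c=np.load('pics/c0.npy');h=hsv(p)
m=roi(((h[...,2]>170)&(h[...,1]>150)&(h[...,0]<24)).astype(np.uint8)*255,222,248,268,292)
print('handle top',rect('top',m,.045))
m2=roi(((h[...,1]<30)&(h[...,2]>190)).astype(np.uint8)*255,250,235,305,285)
print('blade',rect('top',m2,.011))
m3=roi((c[...,2]>.03).astype(np.uint8)*255,195,220,325,310)
print('tray',rect('top',m3,.045))
y=((h[...,0]>24)&(h[...,0]<34)&(h[...,1]>150)&(h[...,2]>185)).astype(np.uint8)*255
y=roi(y,490,170,530,205);print('flag',rect('top',y,.069))
b=mask(p,'blue');b[h[...,2]<130]=0;b=roi(b,460,240,510,280);print('blue',rect('top',b,.06))
bed=((c[...,2]>.012)&(c[...,2]<.1)).astype(np.uint8)*255;bed=roi(bed,400,140,560,320)
beam=((c[...,2]>.05)&(c[...,2]<.063)).astype(np.uint8)*255;beam=roi(beam,487,140,560,320);print('beam',rect('top',beam,.057))
cv2.imwrite('pics/m.png',np.hstack([m|m2|m3,bed//2+beam//2])[100:340])
P=c[(bed>0)&(c[...,2]<.023)];print('bed rect',cv2.minAreaRect((P[:,:2]*1000).astype(np.float32)))
P=c[beam>0];print('beam cloud',cv2.minAreaRect((P[:,:2]*1000).astype(np.float32)))
# side view
ps=np.load('pics/side0rgb.npy');hs=hsv(ps)
print(hs[284,297],hs[153,390])
cv2.imwrite('pics/crop1.png',cv2.resize(np.hstack([ps[130:230,320:470],ps[235:335,250:400]])[:,:,::-1],None,fx=2.6,fy=2.6,interpolation=cv2.INTER_NEAREST))
for nm,z,R in(('orange',.045,(270,265,320,310)),('yellow',.069,(375,140,405,165))):
    m=mask(ps,nm);m=roi(m,*R);m[hs[...,2]<np.percentile(hs[...,2][m>0],30)]=0
    print(nm,rect('side',m,z))
E
```

```text
handle top (array([0.49008246, 0.20795827]), array([50.9, 38.5]), -68.7832202911377)
blade (array([0.51359167, 0.14550996]), array([77.9, 42.3]), -67.99493980407715)
tray (array([0.49949234, 0.18155302]), array([184.9,  70.3]), -67.99744415283203)
flag (array([ 0.63232178, -0.31164154]), array([33.5, 32.7]), 88.84156036376953)
blue (array([ 0.49134793, -0.25654642]), array([50.2, 37. ]), 88.43653869628906)
beam (array([ 0.56193628, -0.29942273]), array([288.6,  86.2]), 1.0776737928390503)
bed rect ((562.2153930664062, -253.55494689941406), (302.2431640625, 241.74554443359375), 1.1292777061462402)
beam cloud ((562.9624633789062, -300.02947998046875), (289.61932373046875, 88.16230010986328), 0.7036405205726624)
[17 21 85] [ 28 242 203]
orange (array([0.49059619, 0.20916939]), array([53.8, 40.3]), -69.3275032043457)
yellow (array([ 0.63291003, -0.31325485]), array([31.8, 29.7]), -87.69365787506104)
```

View pics/crop1.png

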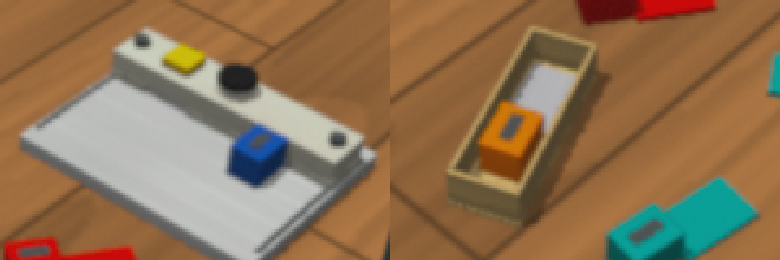

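View pics/m.png

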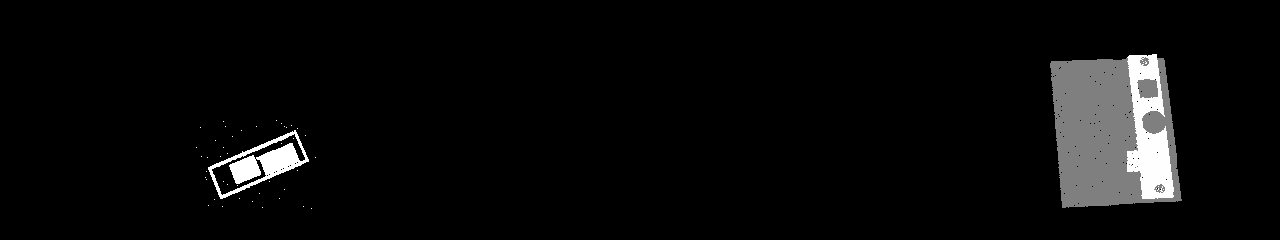

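```bash
python3 - <<'E'
from h import *
go((.4903,.2085),np.radians(22))
E
```

```text
clock 0.10 ee [ 0.212  -0.5074  0.4036] yaw 22.68 tz [-6.0e-04  1.9e-03 -1.0e+00] shift x 0.5328 y -0.5532 spin 0.6779624816045932 F [-0.6 -0.3 -0.8] gap 0.094
```

```bash
python3 -m inch '[[[0.033,-0.034,0,0,0.094],[0.033,-0.034,0,0,0.094],[0.033,-0.034,0,0,0.094],[0.033,-0.034,0,0,0.094],[0.033,-0.034,0,0,0.094],[0.033,-0.034,0,0,0.094],[0.033,-0.034,0,0,0.094],[0.033,-0.034,0,0,0.094]]]' 30
python3 -m inch '[[[0.033,-0.034,0,0,0.078],[0.033,-0.034,0,0,0.078],[0.033,-0.034,0,0,0.078],[0.033,-0.034,0,0,0.078],[0.033,-0.034,0,0,0.078],[0.033,-0.034,0,0,0.078],[0.033,-0.034,0,0.7,0.078],[0,0,0,0,0.078]]]'
python3 - <<'E'
from h import *
go((.4903,.2085),np.radians(22))
E
```

```text
clock: 0.9
ee_pos: [0.3508, -0.1528, 0.4043]
tool_rot: [-0.0, 0.981, 0.196, 0.0]
force: [0.9, -1.1, -0.4]
finger_gap: 0.999
clock: 1.7
ee_pos: [0.4729, 0.1582, 0.4031]
tool_rot: [-0.001, 0.981, 0.194, -0.001]
force: [-0.1, -0.2, 0.4]
finger_gap: 0.834
clock 1.70 ee [0.4729 0.1582 0.4031] yaw 22.36 tz [-0.0024  0.0014 -1.    ] shift x 0.0352 y -0.0399 spin 0.3608123858133385 F [-0.1 -0.2  0.4] gap 0.078
```

```bash
python3 -m inch '[[[0.018,-0.02,0.02,0.4,0.078],[0.017,-0.02,0.03,0,0.078],[0,0,0.04,0,0.078],[0,0,0,0,0.078],[0,0,0,0,0.078]]]'
python3 - <<'E'
from h import *
go((.4903,.2085),np.radians(22))
for n in("top","side"):
    p,d=eyes.capture(n); cv2.imwrite(f"pics/{n}1.png",p[:,:,::-1])
    q=p[170:320,180:340] if n=="top" else p[200:350,220:380]
    cv2.imwrite(f"pics/{n}1c.png",cv2.resize(q[:,:,::-1],None,fx=4,fy=4))
E
```

```text
clock: 2.2
ee_pos: [0.4896, 0.2033, 0.3143]
tool_rot: [0.0, 0.982, 0.187, -0.001]
force: [-0.9, 0.3, 1.6]
finger_gap: 0.827
clock 2.20 ee [0.4896 0.2033 0.3143] yaw 21.53 tz [-0.0022 -0.0011 -1.    ] shift x 0.0026 y -0.0046 spin -0.4653285359183961 F [-0.9  0.3  1.6] gap 0.078
```

View pics/top1c.png

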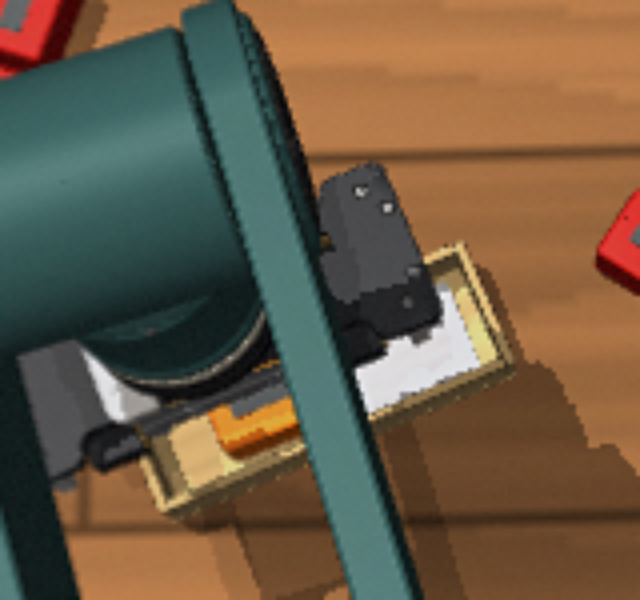

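View pics/side1c.png

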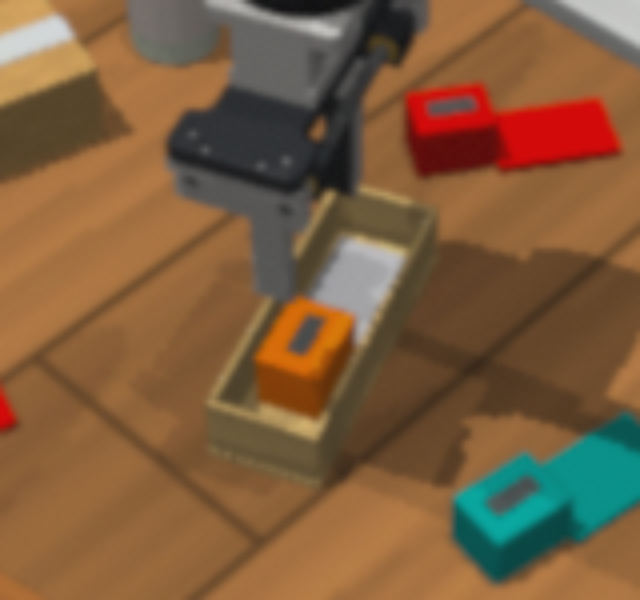

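The gripper stands over the orange handle (crop top ~(260,410), side ~(305,345)) with the jaws along the tray, and the remaining shift is small.

```bash
python3 -m inch '[[[0.0025,-0.0045,0.02,-0.5,0.078],[0,0,0.02,0,0.078],[0,0,0.018,0,0.078],[0,0,0,0,0.078],[0,0,0,0,0.078]]]'
python3 - <<'E'
from h import *
go((.4903,.2085),np.radians(22))
E
```

```text
clock: 2.8
ee_pos: [0.4912, 0.2089, 0.2589]
tool_rot: [-0.0, 0.982, 0.191, 0.002]
force: [-0.8, -0.1, 0.2]
finger_gap: 0.832
clock 2.80 ee [0.4912 0.2089 0.2589] yaw 22.04 tz [ 3.2e-03  8.0e-04 -1.0e+00] shift x -0.0010 y 0.0001 spin 0.03754448328015033 F [-0.8 -0.1  0.2] gap 0.078
```

```bash
python3 -m inch '[[[-0.001,0,0.012,0,0.078],[0,0,0.012,0,0.078],[0,0,0.012,0,0.078],[0,0,0.007,0,0.078],[0,0,0,0,0.078],[0,0,0,0,0.078]]]'
python3 - <<'E'
from h import *
go((.4903,.2085),np.radians(22))
E
```

```text
clock: 3.4
ee_pos: [0.4895, 0.2088, 0.2133]
tool_rot: [0.0, 0.981, 0.192, -0.0]
force: [0.5, -0.6, -0.1]
finger_gap: 0.829
clock 3.40 ee [0.4895 0.2088 0.2133] yaw 22.08 tz [-6.e-04 -3.e-04 -1.e+00] shift x 0.0006 y 0.0006 spin 0.08265334743782857 F [ 0.5 -0.6 -0.1] gap 0.078
```

Fingertips are at about 14 mm, just above the 11 mm blade top. Closing.

```bash
python3 -m inch '[[[0,0,-0.001,0,0.04],[0,0,0,0,0.04],[0,0,0,0,0.04],[0,0,0,0,0.04],[0,0,0,0,0.04],[0,0,0,0,0.04],[0,0,0,0,0.04],[0,0,0,0,0.04]]]' 35
python3 -m inch '[[[0,0,-0.01,0,0.04],[0,0,-0.015,0,0.04],[0,0,-0.02,0,0.04],[0,0,-0.025,0,0.04],[0,0,-0.025,0,0.04],[0,0,-0.02,0,0.04],[0,0,0,0,0.04],[0,0,0,0,0.04]]]'
python3 - <<'E'
from h import *
go((.63,-.168),np.radians(1))
for n in("top","side"):
    p,d=eyes.capture(n); cv2.imwrite(f"pics/{n}2.png",p[:,:,::-1])
E
```

```text
clock: 4.2
ee_pos: [0.4898, 0.2086, 0.2152]
tool_rot: [0.0, 0.981, 0.191, 0.001]
force: [-0.1, -2.2, 4.2]
finger_gap: 0.55
clock: 5.0
ee_pos: [0.4892, 0.209, 0.3288]
tool_rot: [-0.0, 0.981, 0.192, -0.001]
force: [0.7, 0.3, -2.8]
finger_gap: 0.554
clock 5.00 ee [0.4892 0.209  0.3288] yaw 22.09 tz [-1.5e-03  4.0e-04 -1.0e+00] shift x -0.0113 y 0.4023 spin 21.090810174295843 F [ 0.7  0.3 -2.8] gap 0.052
```

View pics/side2.png

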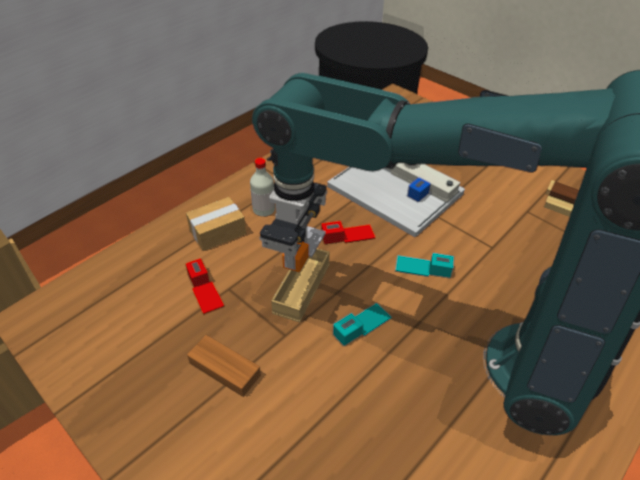

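The gauge is up (orange at (302,255)) and the tray at (300,290) is empty. Next I carry it to the clear bed in front of the flagged gap.

```bash
python3 -m inch '[[[0,0.02,-0.005,0,0.04],[0,0.04,-0.005,0,0.04],[-0.003,0.05,0,0,0.04],[-0.003,0.05,0,0,0.04],[-0.003,0.05,0,0,0.04],[-0.003,0.05,0,0,0.04],[0,0.05,0,0,0.04],[0,0.045,0,0,0.04]]]'
python3 -m inch '[[[0,0.03,0,0,0.04],[0,0.016,0,3,0.04],[0,0,0,6,0.04],[0,0,0,6,0.04],[0,0,0,6,0.04],[0,0,0,0,0.04],[0,0,0,0,0.04]]]'
python3 - <<'E'
from h import *
go((.63,-.168),np.radians(1))
for n in("top","side"):
    p,d=eyes.capture(n); cv2.imwrite(f"pics/{n}3.png",p[:,:,::-1]);np.save(f"pics/{n}3.npy",d); np.save(f"pics/{n}3rgb.npy",p)
E
```

```text
clock: 5.9
ee_pos: [0.6119, -0.1267, 0.3372]
tool_rot: [-0.001, 0.982, 0.191, -0.002]
force: [0.3, 0.0, -2.4]
finger_gap: 0.55
clock: 6.6
ee_pos: [0.6289, -0.1669, 0.3379]
tool_rot: [-0.001, 1.0, 0.011, -0.001]
force: [-0.0, -0.3, -2.5]
finger_gap: 0.554
clock 6.60 ee [ 0.6289 -0.1669  0.3379] yaw 1.21 tz [-0.0027  0.0011 -1.    ] shift x 0.0011 y 0.0012 spin 0.20525794116156 F [-0.  -0.3 -2.5] gap 0.052
```

View pics/side3.png

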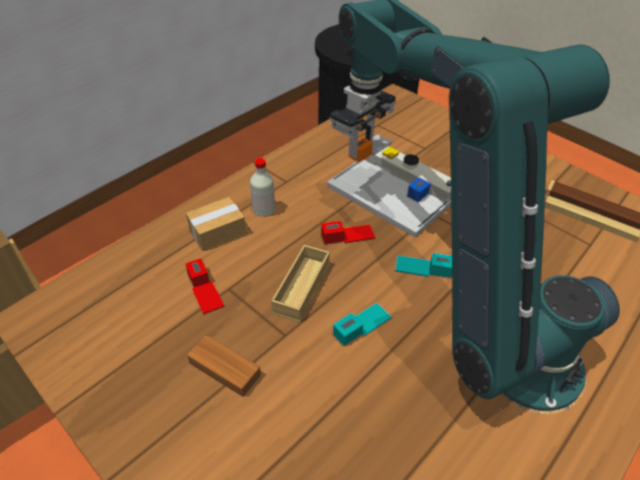

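View pics/top3.png

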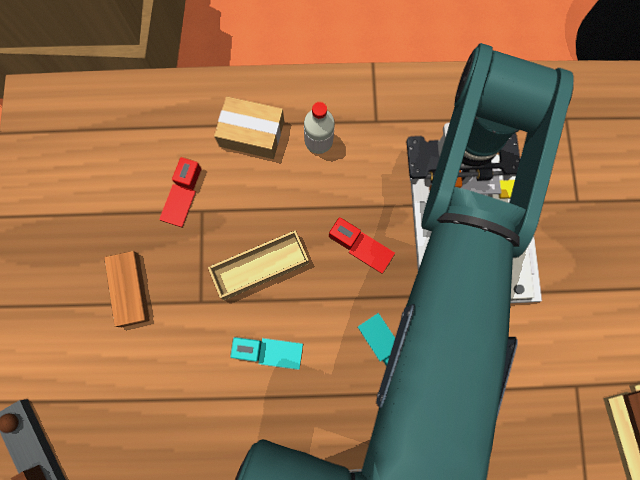

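The gauge hangs above the bed at side (362,150), pointing at the beam. The scene is otherwise unchanged. Lowering.

```bash
python3 -m inch '[[[0.001,0.001,0.02,0.2,0.04],[0,0,0.03,0,0.04],[0,0,0.03,0,0.04],[0,0,0.016,0,0.04],[0,0,0.005,0,0.04],[0,0,0,0,0.04],[0,0,0,0,0.04]]]'
python3 - <<'E'
from h import *
go((.63,-.168),np.radians(1))
E
```

```text
clock: 7.4
ee_pos: [0.6307, -0.1682, 0.2406]
tool_rot: [0.001, 1.0, 0.008, 0.002]
force: [-0.3, 0.2, -2.6]
finger_gap: 0.552
clock 7.40 ee [ 0.6307 -0.1682  0.2406] yaw 0.89 tz [ 0.0032 -0.0012 -1.    ] shift x -0.0007 y -0.0002 spin -0.10959747259116759 F [-0.3  0.2 -2.6] gap 0.052
```

```bash
python3 -m inch '[[[0,0,0.003,0,0.04],[0,0,0.003,0,0.04],[0,0,0.002,0,0.04],[0,0,0,0,0.04]]]'
python3 -m inch '[[[0,0,0.001,0,0.04],[0,0,0,0,0.04],[0,0,0,0,0.04]]]'
```

```text
clock: 7.8
ee_pos: [0.63, -0.1679, 0.2305]
tool_rot: [0.0, 1.0, 0.008, -0.0]
force: [0.7, -0.6, -2.5]
finger_gap: 0.552
clock: 8.1
ee_pos: [0.6301, -0.1679, 0.2303]
tool_rot: [0.0, 1.0, 0.008, 0.0]
force: [-0.6, 0.8, -0.0]
finger_gap: 0.55
```

Contact is felt: the 2.5 N gauge weight has gone from the wrist. Releasing, rising and swinging clear for a look.

```bash
python3 -m inch '[[[0,0,0.0005,0,0.04],[0,0,0,0,0.075],[0,0,0,0,0.085],[0,0,0,0,0.085],[0,0,0,0,0.085],[0,0,-0.02,0,0.085],[0,0,-0.05,0,0.085],[0,0,-0.05,0,0.085]]]'
python3 -m inch '[[[0,-0.05,-0.02,-8.5,0.085],[-0.01,-0.05,0,-8.5,0.085],[-0.02,-0.05,0,-8.5,0.085],[-0.03,-0.04,0,-8.5,0.085],[-0.04,-0.03,0,-8.5,0.085],[-0.045,-0.02,0,-8.5,0.085],[-0.045,-0.01,0,-8.5,0.085],[0,0,0,0,0.085]]]'
python3 - <<'E'
from h import *
go((.63,-.168),np.radians(91))
for n in("top","side"):
    p,d=eyes.capture(n); cv2.imwrite(f"pics/{n}4.png",p[:,:,::-1]);np.save(f"pics/{n}4.npy",d); np.save(f"pics/{n}4rgb.npy",p)
E
```

```text
clock: 8.9
ee_pos: [0.6297, -0.1679, 0.3486]
tool_rot: [-0.001, 1.0, 0.008, -0.002]
force: [1.4, -1.8, -0.3]
finger_gap: 0.906
clock: 9.7
ee_pos: [0.4026, -0.057, 0.3681]
tool_rot: [0.001, 0.867, 0.498, -0.0]
force: [0.6, -0.9, -0.5]
finger_gap: 0.904
clock 9.70 ee [ 0.4026 -0.057   0.3681] yaw 59.71 tz [ 5.0e-04 -1.8e-03 -1.0e+00] shift x 0.0188 y 0.2524 spin -31.292506491840083 F [ 0.6 -0.9 -0.5] gap 0.085
```

View pics/top4.png

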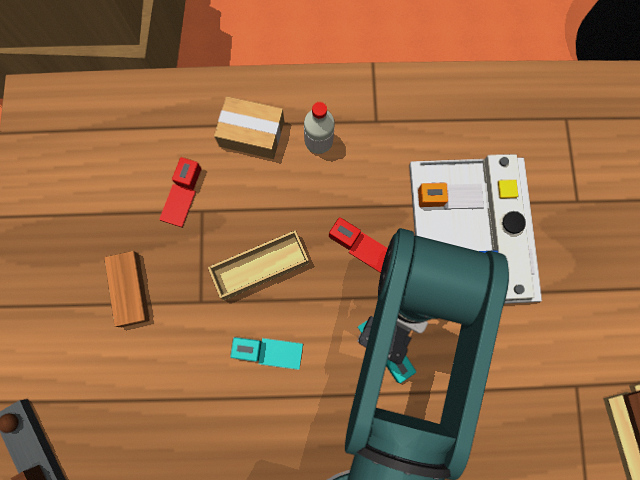

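View pics/side4.png

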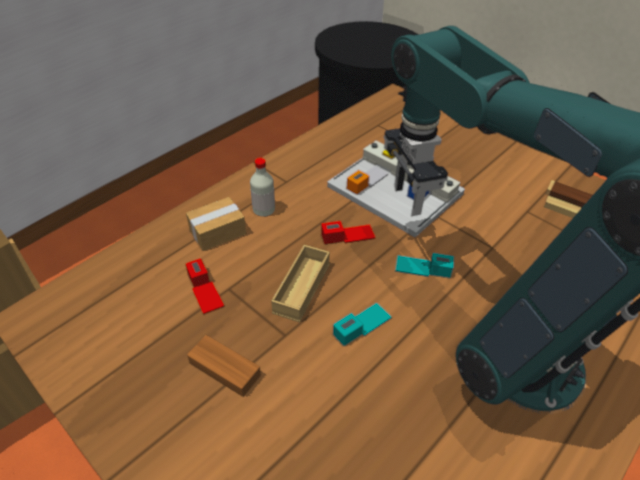

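The gauge lies flat on the bed, with its handle at top (434,194) and its blade toward the beam (485,195). Measuring it against the flag.

```bash
python3 - <<'E'
from h import *
p=np.load('pics/top4rgb.npy');c=cloud('top',np.load('pics/top4.npy'));h=hsv(p)
m=roi(((h[...,2]>170)&(h[...,1]>150)&(h[...,0]<24)).astype(np.uint8)*255,415,175,452,215)
hc=rect('top',m,.060);print('handle',hc)
y=((h[...,0]>24)&(h[...,0]<34)&(h[...,1]>150)&(h[...,2]>185)).astype(np.uint8)*255
f=rect('top',roi(y,490,170,530,205),.069);print('flag',f)
for yaw in(-91,-90,-89.,-88.5):
  a=np.radians(yaw);d=hc[0]-f[0];print(yaw,'rel x %.4f y %.4f'%(d@[np.cos(a),np.sin(a)]+.056,d@[-np.sin(a),np.cos(a)]))
# beam front edge fit & gauge side edges
cv2.imwrite('pics/c4.png',cv2.resize(p[145:225,405:535][:,:,::-1],None,fx=6,fy=6,interpolation=cv2.INTER_NEAREST))
print(c[194,470],c[210,470])
# beam direction: front edge from height step, per row
P=[]
for v in range(165,232):
    r=c[v,470:520,2]; i=np.where((r>.05)&(r<.065))[0]
    if len(i): P.append((470+i[0],v))
w=onplane('top',P,.057);vx,vy,x0,y0=cv2.fitLine(w[:,:2].astype(np.float32),cv2.DIST_HUBER,0,.01,.01).ravel()
print('beam front line dir',np.degrees(np.arctan2(vy,vx)),'pt',x0,y0)
print('expected home: flag-30 vs line: y at flag x',y0+(f[0][0]-x0)*vy/vx, 'flag y',f[0][1])
E
```

```text
handle (array([ 0.6300838 , -0.16654623]), array([49.4, 36.8]), 88.65306091308594)
flag (array([ 0.63233044, -0.31121994]), array([34.7, 32.7]), 88.8407211303711)
-91 rel x -0.0886 y -0.0048
-90 rel x -0.0887 y -0.0022
-89.0 rel x -0.0887 y 0.0003
-88.5 rel x -0.0887 y 0.0015
[ 0.63422239 -0.24783692  0.02507966] [ 0.60255993 -0.24720075  0.01763949]
beam front line dir 0.7875344 pt 0.6089959 -0.2813679
expected home: flag-30 vs line: y at flag x -0.2810471430332095 flag y -0.3112199401855469
```

View pics/c4.png

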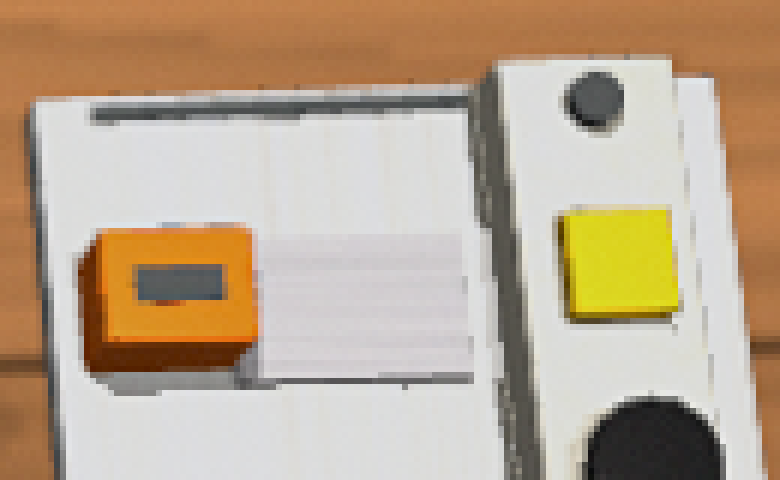

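Relative to the flag: x −88.7 mm, y about 0, yaw within about 0.3°. That is well aligned, with roughly 8 mm left before the mouth. Regripping across the 40 mm sides with tool yaw 91°.

```bash
python3 -m inch '[[[0.003,0.03,0,0,0.07],[0.003,0.045,0,0,0.07],[0.003,0.045,0,0,0.07],[0.003,0.045,0,0,0.07],[0.003,0.045,0,0,0.07],[0.003,0.042,0,-7.3,0.07],[0,0,0,-8,0.07],[0,0,0,-8,0.07]]]'
python3 -m inch '[[[0,0,0.02,-8,0.07],[0,0,0.03,0,0.07],[0,0,0.01,0,0.07],[0,0,0,0,0.07],[0,0,0,0,0.07]]]'
python3 - <<'E'
from h import *
go((.63,-.167),np.radians(91))
E
```

```text
clock: 10.6
ee_pos: [0.6354, -0.1671, 0.3643]
tool_rot: [-0.002, 0.747, 0.665, -0.001]
force: [0.6, -0.3, -0.3]
finger_gap: 0.742
clock: 11.1
ee_pos: [0.6332, -0.1668, 0.3082]
tool_rot: [0.0, 0.7, 0.714, 0.0]
force: [0.4, -0.2, 0.3]
finger_gap: 0.743
clock 11.10 ee [ 0.6332 -0.1668  0.3082] yaw 91.10 tz [ 7.e-04 -1.e-04 -1.e+00] shift x -0.0002 y -0.0032 spin 0.09686807224692426 F [ 0.4 -0.2  0.3] gap 0.070
```

```bash
python3 -m inch '[[[0,-0.003,0.02,0.1,0.07],[0,0,0.02,0,0.07],[0,0,0.015,0,0.07],[0,0,0,0,0.07],[0,0,0,0,0.07]]]'
python3 - <<'E'
from h import *
go((.63,-.167),np.radians(91))
E
```

```text
clock: 11.6
ee_pos: [0.6297, -0.1672, 0.2537]
tool_rot: [0.001, 0.701, 0.713, 0.0]
force: [-0.2, -0.3, 0.5]
finger_gap: 0.744
clock 11.60 ee [ 0.6297 -0.1672  0.2537] yaw 90.99 tz [ 1.1e-03 -5.0e-04 -1.0e+00] shift x 0.0002 y 0.0003 spin -0.01114164688142123 F [-0.2 -0.3  0.5] gap 0.070
```

```bash
python3 -m inch '[[[0,0,0.01,0,0.07],[0,0,0.01,0,0.07],[0,0,0.006,0,0.07],[0,0,0,0,0.07],[0,0,0,0,0.07]]]'
python3 -m inch '[[[0,0,0,0,0.03],[0,0,0,0,0.03],[0,0,0,0,0.03],[0,0,0,0,0.03],[0,0,0,0,0.03],[0,0,0,0,0.03],[0,0,0,0,0.03]]]' 15
python3 - <<'E'
from h import *
go((.63,-.167),np.radians(91))
E
```

```text
clock: 12.1
ee_pos: [0.6293, -0.1671, 0.2265]
tool_rot: [-0.0, 0.701, 0.713, -0.0]
force: [0.6, -0.2, -0.2]
finger_gap: 0.747
clock: 12.8
ee_pos: [0.6296, -0.1671, 0.2272]
tool_rot: [0.0, 0.701, 0.713, 0.0]
force: [1.4, 1.1, 0.9]
finger_gap: 0.423
clock 12.80 ee [ 0.6296 -0.1671  0.2272] yaw 91.00 tz [ 1.e-03 -2.e-04 -1.e+00] shift x 0.0000 y 0.0004 spin 0.0015673350305848506 F [1.4 1.1 0.9] gap 0.040
```

Gripped at 40 mm. Sliding in gently with a 1 mm lift, watching the force.

```bash
python3 -m inch '[[[-0.003,0,-0.001,0,0.03],[-0.008,0,0,0,0.03],[-0.008,0,0,0,0.03],[-0.006,0,0,0,0.03],[0,0,0,0,0.03]]]'
python3 - <<'E'
from h import *
go((.6315,-.2555),np.radians(91))
p,d=eyes.capture("top"); cv2.imwrite("pics/top5.png",cv2.resize(p[130:250,390:550][:,:,::-1],None,fx=5,fy=5))
p,d=eyes.capture("side"); cv2.imwrite("pics/side5.png",cv2.resize(p[100:220,320:480][:,:,::-1],None,fx=5,fy=5))
E
```

```text
clock: 13.3
ee_pos: [0.6295, -0.1935, 0.2272]
tool_rot: [-0.0, 0.702, 0.713, -0.0]
force: [-0.3, 0.5, -1.9]
finger_gap: 0.421
clock 13.30 ee [ 0.6295 -0.1935  0.2272] yaw 90.90 tz [-1.1e-03 -3.0e-04 -1.0e+00] shift x -0.0620 y 0.0010 spin -0.1029517215781868 F [-0.3  0.5 -1.9] gap 0.040
```

View pics/side5.png

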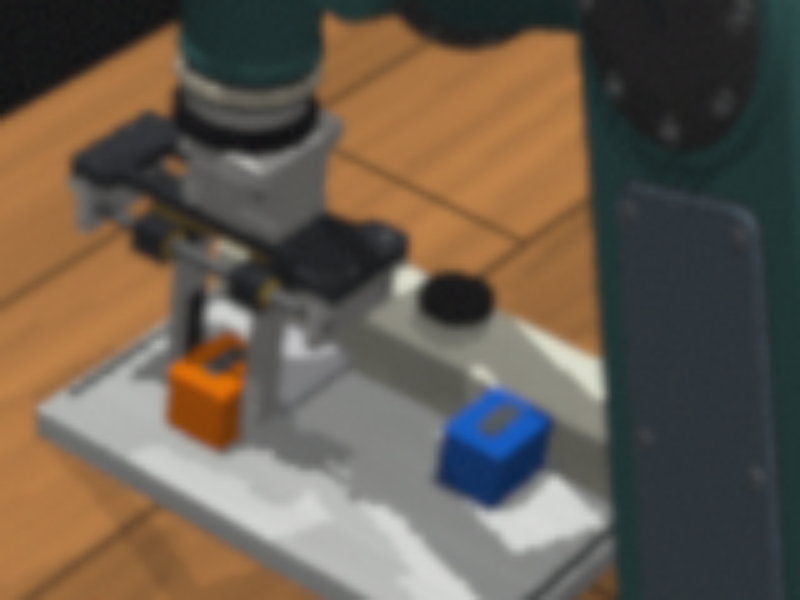

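View pics/top5.png

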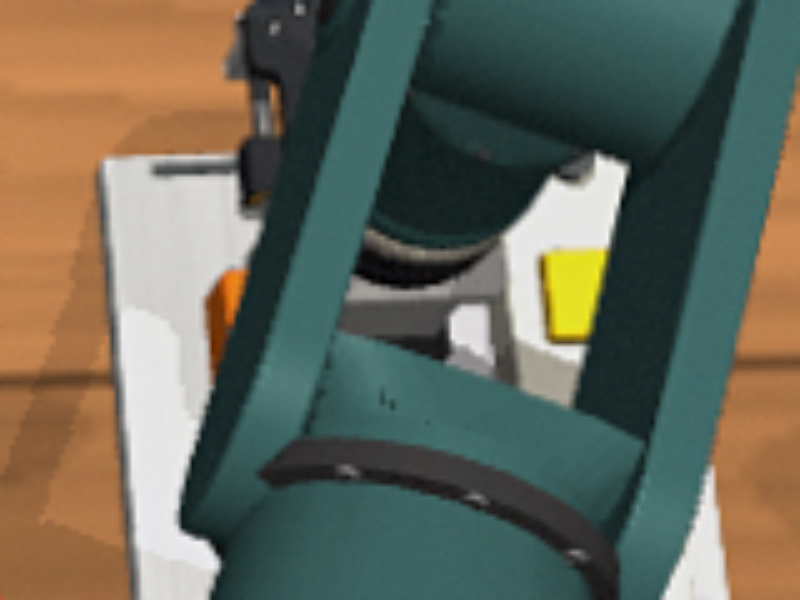

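The blade tip is about 18 mm inside the mouth with no contact force, and the blue gauge at crop (495,445) is untouched. Continuing.

```bash
python3 -m inch '[[[-0.008,0,0,0,0.03],[-0.008,0.0003,0,0,0.03],[-0.008,0,0,0,0.03],[-0.008,0.0002,0,0,0.03],[-0.008,0,0,0,0.03],[-0.007,0,0,0,0.03],[0,0,0,0,0.03],[0,0,0,0,0.03]]]'
python3 -m inch '[[[-0.003,0,0,0,0.03],[-0.003,0,0,0,0.03],[-0.003,0,0,0,0.03],[0,0,0,0,0.03]]]'
```

```text
clock: 14.2
ee_pos: [0.6311, -0.2393, 0.2278]
tool_rot: [-0.0, 0.701, 0.713, 0.0]
force: [-0.3, -0.4, -3.1]
finger_gap: 0.423
clock: 14.6
ee_pos: [0.6313, -0.2485, 0.2279]
tool_rot: [0.0, 0.701, 0.713, -0.0]
force: [-0.1, 0.8, -2.9]
finger_gap: 0.424
```

```bash
python3 -m inch '[[[-0.003,0,0,0,0.03],[-0.002,0,0,0,0.03],[0,0,0.001,0,0.03],[0,0,0,0,0.03]]]'
python3 -m inch '[[[-0.001,0,0,0,0.03],[0,0,0,0,0.03]]]'
python3 -m inch '[[[-0.001,0,0,0,0.03],[0,0,0,0,0.03]]]'
python3 -m inch '[[[-0.001,0,0,0,0.03],[0,0,0,0,0.03]]]'
```

```text
clock: 15.0
ee_pos: [0.6314, -0.2533, 0.2272]
tool_rot: [0.0, 0.701, 0.713, 0.0]
force: [-0.8, -0.5, -1.2]
finger_gap: 0.422
clock: 15.2
ee_pos: [0.6315, -0.254, 0.2272]
tool_rot: [0.0, 0.701, 0.713, 0.0]
force: [0.4, -0.5, -0.4]
finger_gap: 0.423
clock: 15.4
ee_pos: [0.6315, -0.255, 0.2272]
tool_rot: [0.0, 0.701, 0.713, 0.0]
force: [-0.4, 0.9, 0.3]
finger_gap: 0.427
clock: 15.6
ee_pos: [0.6316, -0.2558, 0.2272]
tool_rot: [0.0, 0.701, 0.713, 0.0]
force: [-0.1, 2.2, 0.9]
finger_gap: 0.42
```

```bash
python3 -m inch '[[[-0.001,0,0,0,0.03],[0,0,0,0,0.03]]]'
python3 -m inch '[[[-0.001,0,0,0,0.03],[0,0,0,0,0.03]]]'
```

```text
clock: 15.8
ee_pos: [0.6316, -0.2562, 0.2271]
tool_rot: [-0.001, 0.701, 0.713, 0.001]
force: [-0.6, 4.5, 2.8]
finger_gap: 0.422
clock: 16.0
ee_pos: [0.6317, -0.2566, 0.2271]
tool_rot: [-0.001, 0.701, 0.714, 0.001]
force: [-1.0, 7.3, 1.4]
finger_gap: 0.424
```

The handle meets the beam: force rises to 7 N and motion stalls near y −0.2565, where expected. Releasing and lifting away.

```bash
python3 -m inch '[[[0.001,0,0,0,0.03],[0,0,0,0,0.05],[0,0,0,0,0.065],[0,0,0,0,0.065],[0,0,0,0,0.065],[0,0,-0.02,0,0.065],[0,0,-0.05,0,0.065],[0,0,-0.05,0,0.065]]]'
python3 -m inch '[[[0.05,0,-0.02,0,0.065],[0.05,0.01,0,0,0.065],[0.045,0.02,0,0,0.065],[0.04,0.03,0,0,0.065],[0.02,0.045,0,0,0.065],[0,0.05,0,0,0.065],[0,0.05,0,0,0.065],[0,0,0,0,0.065]]]'
python3 - <<'E'
from h import *
go((.63,-.168))
for n in("top","side"):
    p,d=eyes.capture(n); cv2.imwrite(f"pics/{n}6.png",p[:,:,::-1]);np.save(f"pics/{n}6.npy",d); np.save(f"pics/{n}6rgb.npy",p)
p=np.load('pics/top6rgb.npy');h=hsv(p)
cv2.imwrite('pics/c6.png',cv2.resize(p[145:315,405:555][:,:,::-1],None,fx=3.5,fy=3.5,interpolation=cv2.INTER_NEAREST))
m=roi(((h[...,2]>170)&(h[...,1]>150)&(h[...,0]<24)).astype(np.uint8)*255,450,170,500,215)
hc=rect('top',m,.060);print('handle',hc)
y=((h[...,0]>24)&(h[...,0]<34)&(h[...,1]>150)&(h[...,2]>185)).astype(np.uint8)*255
f=rect('top',roi(y,490,170,530,205),.069);print('flag',f)
a=np.radians(-89);d=hc[0]-f[0];print('rel x %.4f y %.4f'%(d@[np.cos(a),np.sin(a)]+.056,d@[-np.sin(a),np.cos(a)]))
b=mask(p,'blue');b[h[...,2]<130]=0;b=roi(b,460,240,510,280);print('blue',rect('top',b,.06))
E
```

```text
clock: 16.8
ee_pos: [0.6311, -0.2572, 0.3462]
tool_rot: [-0.002, 0.701, 0.713, -0.001]
force: [1.3, -0.4, -0.2]
finger_gap: 0.693
clock: 17.6
ee_pos: [0.8331, -0.0533, 0.3537]
tool_rot: [-0.003, 0.701, 0.714, -0.003]
force: [-0.8, -0.1, -3.0]
finger_gap: 0.691
clock 17.60 ee [ 0.8331 -0.0533  0.3537] yaw 91.05 tz [-8.4e-03  8.0e-04 -1.0e+00] shift x -0.1110 y -0.2052 spin None F [-0.8 -0.1 -3. ] gap 0.065
handle (array([ 0.63072552, -0.25479865]), array([49.9, 38.6]), -88.72253823280334)
flag (array([ 0.6323324 , -0.31097549]), array([35.1, 32.7]), 88.8407211303711)
rel x -0.0002 y -0.0006
blue (array([ 0.49135367, -0.25607898]), array([51.4, 37. ]), 88.43704223632812)
```

View pics/c6.png

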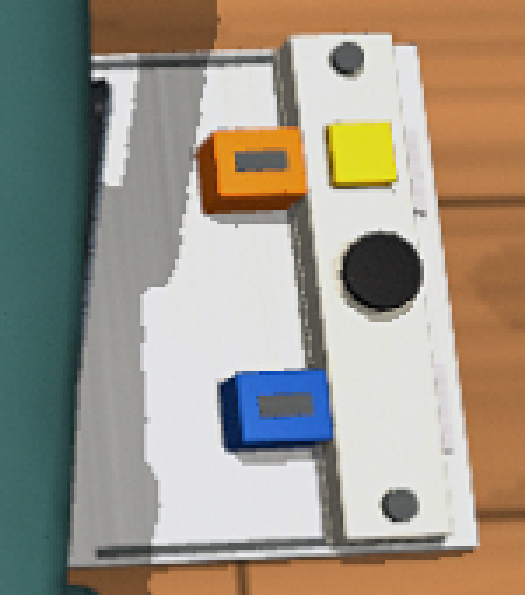

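View pics/side6.png

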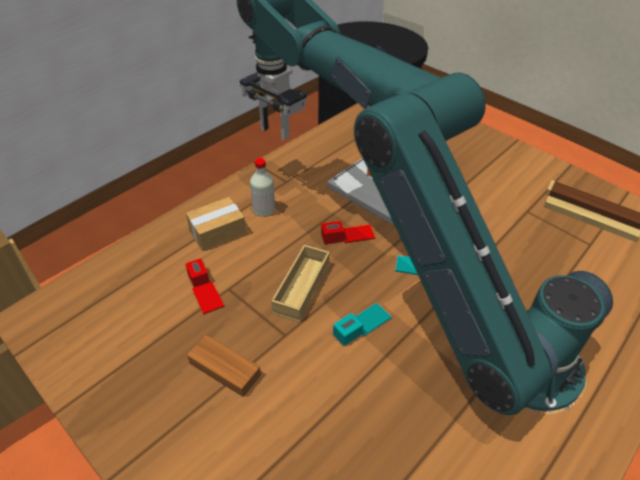

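Orange handle is against the beam at crop (255,165): rel x −0.2 mm, y −0.6 mm. Blue moved under 1 mm, which is noise. My swing went the wrong way in tool y, toward the bottle side, so I'll check that the bottle hasn't moved and pull back.

```bash
python3 -m inch '[[[0,-0.02,-0.02,0,0.065],[0,-0.04,0,0,0.065],[0,-0.05,0,0,0.065],[0,-0.05,0,0,0.065],[0,-0.05,0,0,0.065],[0,-0.04,0,0,0.065],[0,0,0,0,0.065],[0,0,0,0,0.065]]]'
python3 - <<'E'
from h import *
go((.63,-.168))
a=np.load('pics/top0rgb.npy').astype(int)
p,d=eyes.capture('top');cv2.imwrite("pics/top7.png",p[:,:,::-1])
for n,(x0,y0,x1,y1) in dict(glue=(295,95,345,160),carton=(210,90,290,165),offcut=(95,245,160,335)).items():
    print(n,'mean abs diff',np.abs(a-p)[y0:y1,x0:x1].mean().round(2))
h=hsv(p)
m=roi(((h[...,2]>170)&(h[...,1]>150)&(h[...,0]<24)).astype(np.uint8)*255,450,170,500,215)
c=cloud('top',d);k=m>0
print(rect('top',m,.06),'top height',np.median(c[k][:,2]))
p,d=eyes.capture('side');cv2.imwrite("pics/side7.png",cv2.resize(p[120:240,320:480][:,:,::-1],None,fx=4,fy=4))
E
```

```text
clock: 18.5
ee_pos: [0.5741, -0.0576, 0.3888]
tool_rot: [0.002, 0.701, 0.713, 0.001]
force: [-0.4, -0.4, 0.5]
finger_gap: 0.693
clock 18.50 ee [ 0.5741 -0.0576  0.3888] yaw 90.94 tz [ 0.005  -0.0011 -1.    ] shift x -0.1113 y 0.0541 spin None F [-0.4 -0.4  0.5] gap 0.065
glue mean abs diff 18.84
carton mean abs diff 20.95
offcut mean abs diff 18.45
(array([ 0.63174982, -0.2744162 ]), array([37., 12.]), -1.2917938232421875) top height 0.05928538214713297
```

View pics/top7.png

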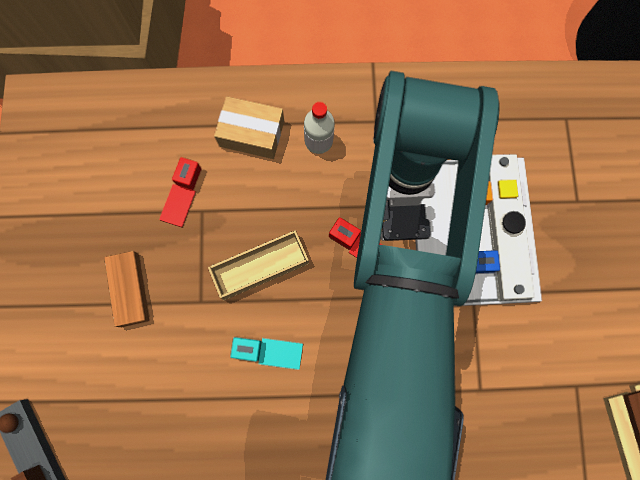

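View pics/side7.png

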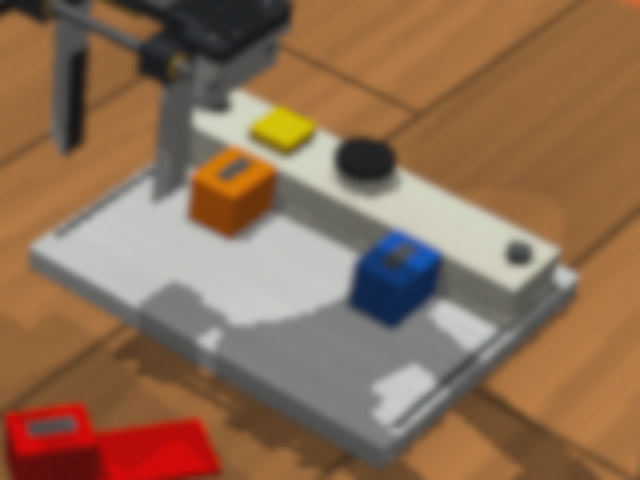

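The bottle (319,130), carton (250,125) and offcut (127,290) are at their original pixels. The orange gauge lies flat, home against the beam, and the arm is clear. Handing in.

```bash
python3 - <<'E'
from plant import ctrl,monitor
print(ctrl.job_done(), monitor.state()['clock'])
E
```

```text
the job is handed in; nothing more can be done
the job is handed in; nothing more can be done
```

The orange gauge is in the flagged gap with its handle against the beam, let go, and the job is handed in. No verdict is reported; the last clock reading was 18.5 s of the 48 s allowed.

**What I did:** I gripped the gauge by its 52 mm ends and lifted it out of the tray. I laid it flat on the jig bed about 8 mm short of the gap and let go. Then I regripped it across the 40 mm sides and slid it in until the wrist force rose to about 7 N at the beam.

**Last checks:**
- **Orange gauge:** the top camera put it at x −0.2 mm and y −0.6 mm relative to the flag, with its direction within about 3° of the gap's (limit 0.1 rad, 5.7°). The handle top measured 59 mm high against 60 mm nominal, so it lies flat on the bed.
- **Blue gauge:** its measured position changed by less than 1 mm, which is within the measurement noise.
- **Bystanders:** the glue, carton and offcut appear at the same pixels as at the start.

**What disagreed or went wrong:**
- **Wrong-way swing:** my retreat after letting go went the wrong way in tool y, to the glue bottle's side and near the edge of the arm's reach. The wrist force read −3 N in z there. Nothing appears to have been touched, and I pulled back.
- **Image-difference check:** comparing the bystanders by pixel brightness gave 18 to 21 for all three, with no clear reason, so it told me nothing. I relied on their pixel positions instead.
- **Last handle-centre reading:** in the final top view the arm partly hid the handle, so I discarded that centre reading. The orange position above is from the clear view just before.

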